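# Stopper the suction flask and draw the hand pump

## Task

Take the red stopper out of the wooden holder and set it gently, without dropping it, fully home in the neck of the suction flask on the vacuum unit, and let go of it. Then pull the pump's plunger straight up by its black knob until the whole yellow band stands clear of the barrel while the red band below it stays hidden inside, and finish holding the plunger there in the gripper. Leave the unit standing flat where it is (a jammed plunger would lift or drag it) and do not disturb the other stoppers, dishes, pen and bottle.

Things in the scene. Friction and masses are not known exactly. Their poses are not given: they have to be found in the camera images.
- pump: Hand vacuum unit, loose on the bench, 2 kg: blue base plate 115 (x) x 235 (y) x 14 mm with a clear glass conical flask (84 mm wide at the foot, neck 36 mm outside) on its +y half and a square aluminium pump barrel 42 x 42 x 110 mm on its -y half, joined by a thin steel pipe. Origin: centre of the plate's underside, z up. It may stand on either side of the robot's midline, turned up to 0.35 rad.
- flask_mouth (a point): Centre of the flask's open mouth, at the level of its rim, 139 mm above the bench, at (0, +70) mm in the unit's frame. The neck is 30 mm wide inside, straight for 40 mm, 3 mm of glass round it; a steel collar 45 mm wide reaches up to 28 mm below the rim.
- barrel_mouth (a point): Centre of the bore at the barrel's top face, 124 mm above the bench, at (0, -70) mm in the unit's frame. The bore is upright, 19.5 mm wide and 100 mm deep, closed below.
- plunger: Loose plunger, 0.2 to 0.4 kg, standing on the bore's floor, 0.75 mm play all round; falls back if let go. Steel rod 18 x 130 mm under a black round knob 30 mm wide, 34 tall. Origin: centre of the rod's foot, 100 mm below the barrel's top when home; z up. Yellow band 52 to 62 mm above the foot (clear of the barrel once raised 48 mm); red band at 14 to 30 mm (shows from 70 mm).
- plunger_knob (a point): Centre of the plunger's black knob (147 mm above the foot; 171 mm above the bench when home).
- holder: Wooden block 60 (x) x 190 (y) x 40 mm, fixed to the bench, with three holes 31 mm wide in a row along its y, 62 mm apart, each with a stopper in it. Origin: centre of its underside.
- red_stopper: Red stopper, about 50 g, 66 mm tall: tapered plug 28 mm long (18 mm wide at the foot, 27 at the top), flange 42 mm wide and 6 thick, round grip 24 mm wide and 32 tall on top. Origin: centre of the plug's foot, z up. In any of the holder's holes, flange on the block, foot 12 mm above the bench. Home in the flask its flange rests on the rim, the foot 28 mm below it.
- red_stopper_grip (a point): On the red stopper's axis in its grip, 54 mm above its foot (20 mm above the flange's upper face).
- green_stopper: Green stopper of the same shape and size in another hole of the holder; leave it.
- white_stopper: White stopper of the same shape and size in another hole of the holder; leave it.
- dish_stack: Stack of four Petri dishes, 92 mm wide, 64 mm tall; origin under its centre. Leave it.
- dish_red: Red Petri dish, 92 mm wide, 16 mm tall; origin under its centre. Leave it.
- dish_amber: Amber Petri dish, 92 mm wide, 16 mm tall; origin under its centre. Leave it.
- pen: Black marker pen with a white cap, about 125 mm long along its y and 12 mm thick. Leave it.
- bottle: Amber bottle, 60 mm wide, 120 mm tall; origin under its centre. Leave it.
Things that resemble listed ones, but are neither listed nor needed, are in the scene too. Of the things that look like the plunger, the largest one is meant.

How it is judged:
By the outcome, as a careful person would: the job done as asked, in the order asked, and still so for the second after the job is handed in, while the arm keeps its last pose, push and grip.
It also fails if it takes over 61 s, if anything falls off the work surface, if the arm or the gripper's body presses on something with over 40 N, if the wrist force passes 120 N, or if a joint passes its speed limit or range.

## Robot

A 6-joint arm with a two-finger parallel gripper is mounted at the origin on the work surface. World frame = base frame: x ahead of the robot, y to its left, z up, the work surface at z = 0. Lengths are in m, angles in rad, forces in N, time in s.
With the tool pointing down it reaches from about 0.425 to 0.925 m from the base axis. Payload 12.5 kg.
Tool frame: the origin (TCP) lies where the fingers leave the gripper's body, on its centre line; the fingertips stand 73 mm ahead of it and the grasp point (between the pads) lies 54 mm ahead of it (manip.tcp_to_tips is the distance from the TCP to the fingertips, in m); z points along the fingers, y is the line along which they close (so a half turn about z gives the same grasp; the last joint's range is limited). The gripper opens to 85 mm and grips with 20 to 120 N. Pads are 22 mm wide; open, the fingers measure 114 mm over their backs; the gripper's body (76 mm by 85 mm) begins 54 mm behind the grasp point. The pads swing forward as they close: fully open they stand 13 mm farther back than shut.
Start: joints at [-1.432, 0.491, 1.559, -0, 1.092, -0.106], TCP at [0.151, -0.606, 0.304] pointing down, gripper open.
Joint ranges: [-3.1, 3.1], [-0.84, 2.19], [0.05, 2.79], [-1.13, 4.28], [0.06, 2.93], [-2.69, 2.69]. Speed limits (rad/s): [2.22, 2.22, 2.79, 3.14, 3.14, 3.14].

## Interface

Orientations are given as a unit quaternion [x, y, z, w].
In Python, from station import monitor, eyes, manip gives the robot as it stands.
- The arm moves only by the tool move_arm, never from a script. Its argument "plan" is a list of rows, each an object of numbers: "x", "y", "z": the shift along the tool's x, y, z in cm; "turn": the turn about the tool's z in rad. A call has 1 to 12 rows; each row shifts and turns the commanded pose from where the row before left it, along the tool's axes as they then stand; what a row does not reach is not made up. A row lasts 1/8 s, in which the tool goes at most 62.5 mm and 10.7 degrees, less where a joint would pass 70% of its speed; a pose out of reach is approached as far as the arm can. A call is refused whole if a number of a shift passes 6.25 or a number of a turn 0.188, either way. A call with a gripper value outside its range is refused whole. "fingers" is the opening, from 0 (shut) to 1 (fully open), set as the call begins (left out, the last holds). The fingers move at their own pace and stop on an object; "force" is the grip in N (left out, the last holds). Time passes only in rows, so rows that do not move let the fingers close. It gives the time, the measured TCP pose, the force, the opening and the grip force at its end, in the units of the state.
- monitor.observe(): the state, without advancing time (a new reading comes with each control period).
- eyes.grab_frame(name): name is "scene" or "top"; returns a dict with "img" (400x640x3 uint8, red, green, blue), "intrinsics" (3x3 intrinsics, pixels), "rvec" (rotation vector, rad) and "tvec" (3), from world to camera coordinates, as OpenCV has them. Camera axes: x right, y down, z forward; pixel columns grow to the right and rows downward; lengths in m; the calibration is good to about 2 mm. A picture is of the moment at which its call begins. There is no depth.
- manip.sign_off(): hands the job in; it is judged then, once.
The state is a dict: "time_s": time; "qpos": joint angles; "dq": joint speeds; "effort": joint torques, N m; "ee_pos": TCP position; "eef_rot": TCP orientation; "force": force on the tool from outside, world axes, zero at the start; "torque": the same for the moment, N m; "finger_gap": opening from 0.0 (shut) to 1.0 (fully open); "grasp_force": force on a finger pad.
Only numpy, scipy, OpenCV 4.12 (cv2) and the standard library are available. Lean on these libraries where they do the work, as an engineer would, in place of code of your own. Each camera call takes 0.05 s, during which the arm holds its last target. There are 200 camera calls.

## Working session

There is one attempt and no reset: what is moved stays moved. The work goes in short steps, Python scripts to look and compute and a tool call to move; the robot and the scene stay as the last step left them, time stands still between calls to the robot, and variables do not carry over. Pictures are saved under pics/ and viewed, at most 10 in all, crops included, and the job is handed in when it is done.

Besides the shell and the picture viewer there is one more tool, called after "Call:" as name(argument=value, ...), one argument or row to a line, values as JSON. move_arm: Moves the arm, as the interface text tells. Its arguments: {"type":"object","properties":{"plan":{"type":"array","items":{"type":"object","properties":{"x":{"type":"number"},"y":{"type":"number"},"z":{"type":"number"},"turn":{"type":"number"}}}},"fingers":{"type":"number"},"force":{"type":"number"}},"required":["plan"]}

```bash
ls; mkdir -p pics; cat > h.py <<'E'
import numpy as np, cv2
from station import monitor, eyes, manip
def grab(n):
    f=eyes.grab_frame(n); f['R']=cv2.Rodrigues(np.array(f['rvec'],float))[0]; f['t']=np.array(f['tvec'],float).ravel(); f['K']=np.array(f['intrinsics'],float); return f
def save(f,p,crop=None,s=1):
    im=f['img'][:,:,::-1]
    if crop: x0,y0,x1,y1=crop; im=im[y0:y1,x0:x1]
    cv2.imwrite(p,cv2.resize(im,None,fx=s,fy=s,interpolation=cv2.INTER_CUBIC))
def ray(f,u,v):
    d=f['R'].T@np.linalg.inv(f['K'])@np.array([u,v,1.]); return -f['R'].T@f['t'],d/np.linalg.norm(d)
def onz(f,u,v,z):
    c,d=ray(f,u,v); return c+d*(z-c[2])/d[2]
def proj(f,P):
    p=f['K']@(f['R']@np.array(P,float)+f['t']); return p[:2]/p[2]
def two(r1,r2):
    (a,d),(b,e)=r1,r2
    s=np.linalg.lstsq(np.c_[d,-e],b-a,rcond=None)[0]; p,q=a+s[0]*d,b+s[1]*e
    return (p+q)/2,np.linalg.norm(p-q)
E
python3 - <<'E'
from h import *
for n in('scene','top'):
    f=grab(n); save(f,f'pics/{n}0.png'); print(n,-f['R'].T@f['t'],f['R'][2],f['K'][0,0])
s=monitor.observe(); print(s)
E
```

```text
pics
scene [1.49912657 0.23144452 0.67176086] [-0.81862717 -0.2140066  -0.53296411] 384.50221250366764
top [ 0.42958202 -0.02976695  1.30125433] [ 0.17938419  0.01825306 -0.98360975] 453.3799857097017
{'time_s': 0.1, 'qpos': array([-1.43158791e+00,  4.91500575e-01,  1.55938516e+00,  1.54408015e-05,
        1.09169830e+00, -1.05608311e-01]), 'dq': array([-0.00170864, -0.00149225, -0.00108072,  0.00129294,  0.00033442,
        0.00248956]), 'effort': array([ 2.86126175e-03, -6.19447446e+01, -2.62028182e+01, -6.96658867e-05,
        2.89052179e-03,  2.74009274e-06]), 'ee_pos': array([ 0.15148867, -0.60623488,  0.30338649]), 'eef_rot': array([ 9.92517759e-01,  1.22099351e-01, -1.47877887e-06, -4.95734534e-04]), 'force': array([-0.43452504,  0.090777  ,  0.17830783]), 'torque': array([0.04996599, 0.04902356, 0.01930726]), 'grasp_force': 0.0, 'finger_gap': 0.9977267218027315}
```

View pics/scene0.png

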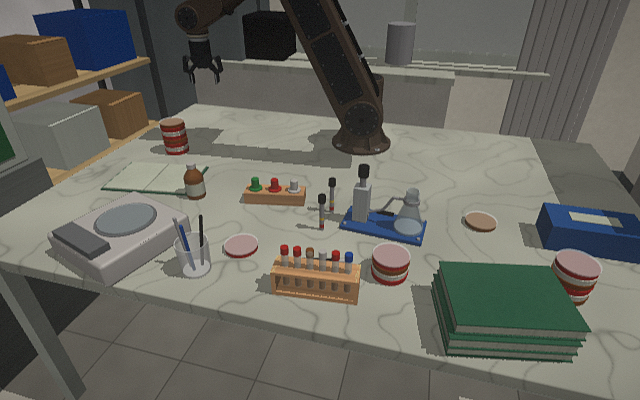

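View pics/top0.png

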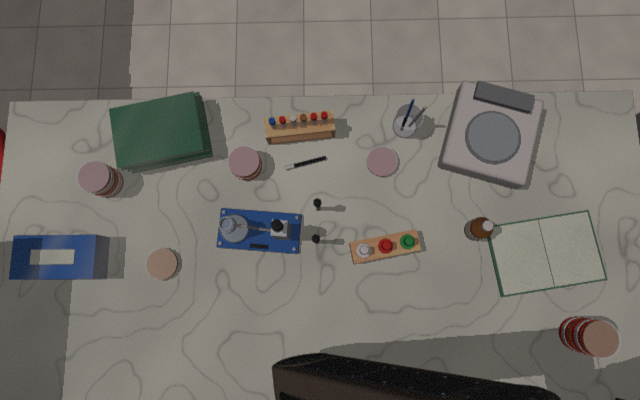

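Top view: the holder is at (387,247) with white (364,250), red (386,245) and green (408,241). The unit is at (260,231), with the flask at about (230,227) and its knob at about (277,226). Plunger look-alikes:
- Knob (277,226), on the unit's barrel.
- Knobs (318,203) and (316,239), standing free on the bench and smaller.

The one in the barrel fits the description. I'll confirm it in a crop and measure.

```bash
cat > m.py <<'E'
from h import *
T=grab('top'); S=grab('scene')
a=cv2.resize(T['img'][190:275,205:435],None,fx=3.4,fy=3.4,interpolation=cv2.INTER_CUBIC)
b=cv2.resize(S['img'][155:250,235:435],None,fx=3.1,fy=3.1,interpolation=cv2.INTER_CUBIC)
w=max(a.shape[1],b.shape[1]); pad=lambda i:cv2.copyMakeBorder(i,0,0,0,w-i.shape[1],cv2.BORDER_CONSTANT)
cv2.imwrite('pics/c1.png',np.vstack([pad(a),pad(b)])[:,:,::-1]); 
def blobs(f,lo,hi,box,amin=8):
    h=cv2.cvtColor(f['img'],cv2.COLOR_RGB2HSV); m=cv2.inRange(h,np.array(lo),np.array(hi))
    k=np.zeros_like(m); x0,y0,x1,y1=box; k[y0:y1,x0:x1]=m[y0:y1,x0:x1]
    n,l,s,c=cv2.connectedComponentsWithStats(k)
    return [(s[i].tolist(),c[i].round(1).tolist()) for i in range(1,n) if s[i,4]>=amin],k
if __name__=='__main__':
    for nm,f,bx in(('T',T,(205,190,435,275)),('S',S,(235,155,435,250))):
        print(nm,f['img'].shape)
        print(' red',blobs(f,(0,170,80),(6,255,255),bx)[0])
        print(' green',blobs(f,(50,120,40),(80,255,255),bx)[0])
        print(' black',blobs(f,(0,0,0),(180,255,45),bx)[0])
        bl,k=blobs(f,(100,130,40),(125,255,255),bx,300); print(' blue',bl)
        c=max(cv2.findContours(k,cv2.RETR_EXTERNAL,cv2.CHAIN_APPROX_NONE)[0],key=cv2.contourArea)
        print(cv2.minAreaRect(c))
        for p in cv2.boxPoints(cv2.minAreaRect(c)): print(p,onz(f,*p,0.014).round(3))
E
python3 m.py
```

```text
T (400, 640, 3)
 red [([378, 239, 15, 14, 135], [385.0, 245.5])]
 green [([401, 235, 13, 13, 142], [407.0, 241.1])]
 black [([314, 199, 7, 9, 46], [316.9, 202.6]), ([271, 220, 12, 11, 103], [276.6, 225.1]), ([312, 235, 8, 8, 46], [315.4, 238.3]), ([250, 244, 18, 4, 53], [258.7, 245.7])]
 blue [([217, 209, 84, 44, 1768], [264.6, 231.2])]
((258.71881103515625, 230.30152893066406), (80.9505615234375, 38.845489501953125), 4.635463237762451)
[216.80624 246.3897 ] [0.529 0.288 0.014]
[219.94559 207.67128] [0.641 0.282 0.014]
[300.63138 214.21336] [0.619 0.049 0.014]
[297.49203 252.93178] [0.508 0.058 0.014]
S (400, 640, 3)
 red [([269, 178, 12, 14, 67], [275.0, 185.3]), ([281, 245, 7, 5, 32], [284.1, 247.1]), ([293, 246, 8, 4, 25], [296.6, 247.8])]
 green [([250, 178, 12, 13, 62], [255.5, 185.1])]
 black [([359, 164, 10, 14, 127], [363.4, 170.7]), ([329, 178, 7, 9, 55], [331.8, 181.9]), ([318, 194, 8, 10, 64], [321.6, 198.5]), ([377, 211, 17, 5, 46], [386.0, 213.0])]
 blue [([340, 212, 87, 34, 806], [380.7, 227.4])]
((382.78790283203125, 224.4756317138672), (83.3998794555664, 24.726810455322266), 12.26477336883545)
[339.41336 227.69855] [0.631 0.052 0.014]
[344.66605 203.5361 ] [0.502 0.04  0.014]
[426.16245 221.25272] [0.531 0.291 0.014]
[420.90976 245.41516] [0.65  0.282 0.014]
```

View pics/c1.png

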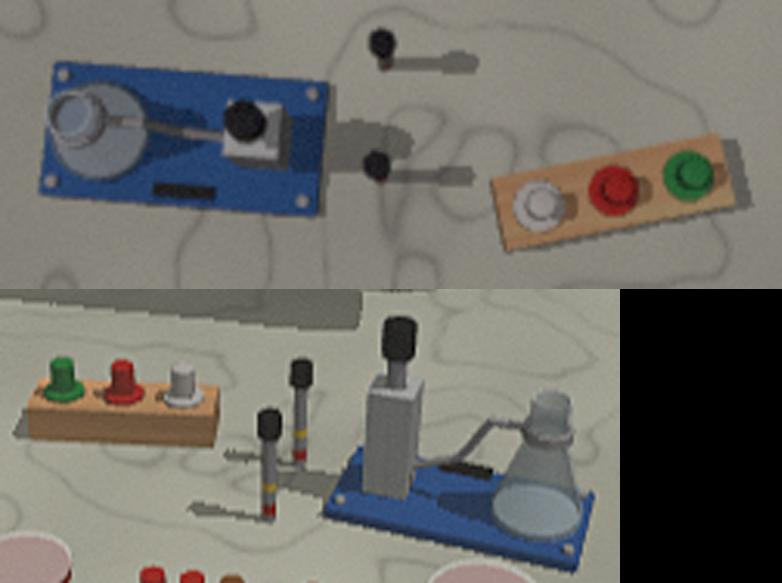

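The crop confirms it. The large black knob sits on the rod in the square aluminium barrel, and the two thinner plungers on the bench are decoys. Red is the middle stopper. Next I'll turn the pixels into positions.

```bash
cat >> h.py <<'E'
def state():
    s=monitor.observe(); q=s['eef_rot']; from scipy.spatial.transform import Rotation as Ro
    R=Ro.from_quat(q).as_matrix(); return s,R,np.arctan2(R[1,0],R[0,0])
def togo(P,psi=None):
    s,R,p=state(); d=R.T@(np.array(P)-s['ee_pos'])*100
    print('pos',s['ee_pos'].round(4),'psi',p.round(3),'tool shift cm',d.round(2),'turn',None if psi is None else round(-((psi-p+np.pi)%(2*np.pi)-np.pi),3),'F',s['force'].round(1),'gap',round(s['finger_gap'],3),'t',s['time_s'])
E
python3 - <<'E'
from m import *
print('knob',two(ray(T,276.6,225.1),ray(S,363.4,170.7)))
for n,a in(('decoy1',(316.9,202.6)),('decoy2',(315.4,238.3))):
    print(n,onz(T,*a,.12).round(3))
print('red',two(ray(T,385.,245.5),ray(S,275.,185.3)),onz(T,385,245.5,.055),'green',onz(T,407,241.1,.055))
# plate: average of both views
c=np.mean([[.529,.288],[.641,.282],[.619,.049],[.508,.058]],0); print(c)
print('mouth T',onz(T,228.5,223.2,.139),'S',onz(S,412.7,190.2,.139),two(ray(T,228.5,223.2),ray(S,412.7,190.2)))
print('white',onz(T,363.5,250,.06))
# stopper grip top centre (circle) in enlarged top view, red channel detail
k=onz(T,276.6,225.1,.171); print('knob on z',k, onz(S,363.4,170.7,.171))
r=onz(T,385,245.5,.055); togo([*r[:2],.2])
E
```

```text
knob (array([0.56830759, 0.09992921, 0.173355  ]), np.float64(0.0010797728325690939))
decoy1 [ 0.633 -0.001  0.12 ]
decoy2 [0.539 0.004 0.12 ]
red (array([ 0.52278542, -0.18360059,  0.05658316]), np.float64(0.001423300812170071)) [ 0.52313284 -0.18447854  0.055     ] green [ 0.53444136 -0.24494644  0.055     ]
[0.57425 0.16925]
mouth T [0.57914947 0.22825356 0.139     ] S [0.57784464 0.23880075 0.139     ] (array([0.57882202, 0.23373261, 0.13818564]), np.float64(0.010407749414019))
white [ 0.51122469 -0.12507311  0.06      ]
knob on z [0.56869164 0.09966505 0.171     ] [0.56371839 0.09982589 0.171     ]
pos [ 0.1515 -0.6063  0.3037] psi 0.245 tool shift cm [ 46.28 -31.92  10.39] turn None F [-0.6  0.5 -0.3] gap 1.004 t 0.3
```

Call:
move_arm(
  plan=[
    {"x": 4.63,"y": -3.19},
    {"x": 4.63,"y": -3.19},
    {"x": 4.63,"y": -3.19},
    {"x": 4.63,"y": -3.19},
    {"x": 4.63,"y": -3.19},
    {"x": 4.63,"y": -3.19},
    {"x": 4.63,"y": -3.19},
    {"x": 4.63,"y": -3.19},
    {"x": 4.63,"y": -3.19},
    {"x": 4.63,"y": -3.19},
    {},
    {},
  ],
  fingers=0.8,
)

```text
$.plan[0]: bad value
```

Call:
move_arm(
  plan=[
    {"turn": -0.169},
    {"turn": -0.169},
    {"turn": -0.169},
    {"turn": -0.169},
    {"turn": -0.169},
    {"turn": -0.169},
    {"turn": -0.169},
    {"turn": -0.169},
    {"turn": -0.169},
    {},
    {},
  ],
)

```text
$.plan[0]: bad value
```

```bash
python3 - <<'E'
from h import *
togo([.5227,-.1845,.123],1.762)
E
```

```text
pos [ 0.1515 -0.6063  0.3037] psi 0.245 tool shift cm [ 46.24 -31.92  18.09] turn -1.517 F [-0.6  0.5 -0.3] gap 1.004 t 0.3
```

Call:
move_arm(
  plan=[
    {"x": 4.63,"y": -3.19,"z": 0,"turn": 0},
    {"x": 4.63,"y": -3.19,"z": 0,"turn": 0},
    {"x": 4.63,"y": -3.19,"z": 0,"turn": 0},
    {"x": 4.63,"y": -3.19,"z": 0,"turn": 0},
    {"x": 4.63,"y": -3.19,"z": 0,"turn": 0},
    {"x": 4.63,"y": -3.19,"z": 0,"turn": 0},
    {"x": 4.63,"y": -3.19,"z": 0,"turn": 0},
    {"x": 4.63,"y": -3.19,"z": 0,"turn": 0},
    {"x": 4.63,"y": -3.19,"z": 0,"turn": 0},
    {"x": 4.63,"y": -3.19,"z": 0,"turn": 0},
    {"x": 0,"y": 0,"z": 0,"turn": 0},
  ],
  fingers=0.8,
)

```text
time_s: 1.68
ee_pos: [0.5251, -0.182, 0.3037]
eef_rot: [0.992, 0.124, 0.0, -0.0]
force: [0.2, -0.9, -1.0]
finger_gap: 0.804
grasp_force: 0.0
```

Call:
move_arm(
  plan=[
    {"x": 0,"y": 0,"z": 0,"turn": -0.169},
    {"x": 0,"y": 0,"z": 0,"turn": -0.169},
    {"x": 0,"y": 0,"z": 0,"turn": -0.169},
    {"x": 0,"y": 0,"z": 0,"turn": -0.169},
    {"x": 0,"y": 0,"z": 0,"turn": -0.169},
    {"x": 0,"y": 0,"z": 0,"turn": -0.169},
    {"x": 0,"y": 0,"z": 0,"turn": -0.169},
    {"x": 0,"y": 0,"z": 0,"turn": -0.169},
    {"x": 0,"y": 0,"z": 0,"turn": -0.169},
    {"x": 0,"y": 0,"z": 0,"turn": 0},
  ],
)

```text
time_s: 2.92
ee_pos: [0.5229, -0.1853, 0.3039]
eef_rot: [0.636, 0.772, -0.0, -0.0]
force: [-0.9, -0.5, -0.7]
finger_gap: 0.795
grasp_force: 0.0
```

```bash
python3 - <<'E'
from h import *
togo([.5227,-.1845,.123],1.762)
E
```

```text
pos [ 0.5229 -0.1853  0.3039] psi 1.764 tool shift cm [ 0.09 -0.   18.09] turn 0.002 F [-0.9 -0.5 -0.7] gap 0.795 t 2.925
```

Call:
move_arm(
  plan=[
    {"x": 0.08,"y": 0,"z": 4,"turn": 0},
    {"x": 0,"y": 0,"z": 4,"turn": 0},
    {"x": 0,"y": 0,"z": 4,"turn": 0},
    {"x": 0,"y": 0,"z": 3,"turn": 0},
    {"x": 0,"y": 0,"z": 1.5,"turn": 0},
    {"x": 0,"y": 0,"z": 1,"turn": 0},
    {"x": 0,"y": 0,"z": 0.6,"turn": 0},
    {"x": 0,"y": 0,"z": 0,"turn": 0},
    {"x": 0,"y": 0,"z": 0,"turn": 0},
  ],
)

```text
time_s: 4.05
ee_pos: [0.5234, -0.184, 0.1235]
eef_rot: [0.635, 0.773, 0.0, 0.001]
force: [0.5, -0.9, -0.4]
finger_gap: 0.804
grasp_force: 0.0
```

Call:
move_arm(
  plan=[
    {"x": 0,"y": 0,"z": 0,"turn": 0},
    {"x": 0,"y": 0,"z": 0,"turn": 0},
    {"x": 0,"y": 0,"z": 0,"turn": 0},
    {"x": 0,"y": 0,"z": 0,"turn": 0},
    {"x": 0,"y": 0,"z": 0,"turn": 0},
    {"x": 0,"y": 0,"z": 0,"turn": 0},
    {"x": 0,"y": 0,"z": 0,"turn": 0},
    {"x": 0,"y": 0,"z": 0,"turn": 0},
  ],
  fingers=0,
  force=25,
)

```text
time_s: 5.05
ee_pos: [0.5233, -0.1839, 0.1232]
eef_rot: [0.635, 0.773, 0.0, 0.0]
force: [-0.9, 1.0, 5.0]
finger_gap: 0.273
grasp_force: 24.5
```

```bash
python3 - <<'E'
from h import *
togo([.5227,-.1845,.123],1.762)
S=grab('scene'); save(S,'pics/g1.png',(220,120,440,250),3.6)
E
```

```text
pos [ 0.5233 -0.1839  0.1232] psi 1.766 tool shift cm [-0.05 -0.07  0.02] turn 0.004 F [-0.9  1.   5. ] gap 0.273 t 5.05
```

View pics/g1.png

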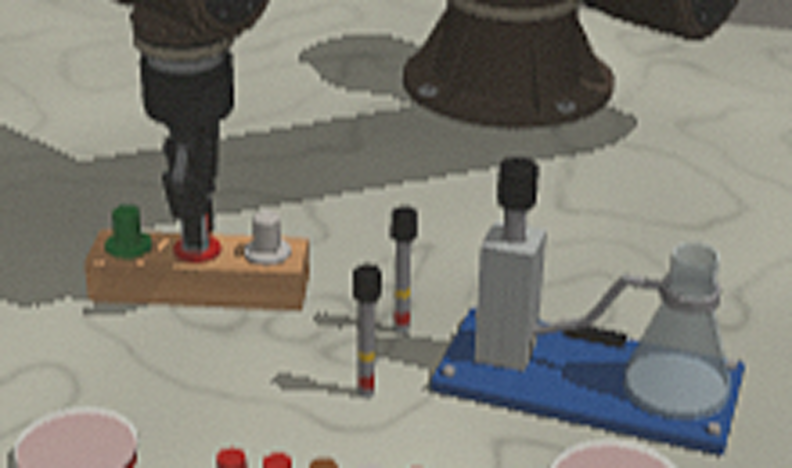

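Gripped: the opening is 23 mm, which matches the 24 mm grip. The neighbouring stoppers are undisturbed. I'll lift and carry it to the flask.

Call:
move_arm(
  plan=[
    {"x": 0,"y": 0,"z": -0.5,"turn": 0},
    {"x": 0,"y": 0,"z": -1.5,"turn": 0},
    {"x": 0,"y": 0,"z": -2,"turn": 0},
    {"x": 0,"y": 0,"z": -3.5,"turn": 0},
    {"x": 0,"y": 0,"z": -4,"turn": 0},
    {"x": 0,"y": 0,"z": -4,"turn": 0},
    {"x": 0,"y": 0,"z": -4,"turn": 0},
    {"x": 0,"y": 0,"z": -2,"turn": 0},
    {"x": 0,"y": 0,"z": 0,"turn": 0},
  ],
  force=40,
)

```text
time_s: 6.22
ee_pos: [0.5232, -0.1839, 0.3399]
eef_rot: [0.635, 0.773, 0.0, 0.002]
force: [-0.2, -0.4, -1.0]
finger_gap: 0.266
grasp_force: 39.2
```

Call:
move_arm(
  plan=[
    {"x": 2.5,"y": 0.87,"z": 0,"turn": 0},
    {"x": 5,"y": 1.74,"z": 0,"turn": 0},
    {"x": 5,"y": 1.74,"z": 0,"turn": 0},
    {"x": 5,"y": 1.74,"z": 0,"turn": 0},
    {"x": 5,"y": 1.74,"z": 0,"turn": 0},
    {"x": 5,"y": 1.74,"z": 0,"turn": 0},
    {"x": 5,"y": 1.74,"z": 0,"turn": 0},
    {"x": 5,"y": 1.74,"z": 0,"turn": 0},
    {"x": 2.85,"y": 0.86,"z": 0,"turn": 0},
    {"x": 0,"y": 0,"z": 0,"turn": 0},
    {"x": 0,"y": 0,"z": 0,"turn": 0},
  ],
)

```text
time_s: 7.6
ee_pos: [0.5813, 0.2383, 0.3371]
eef_rot: [0.635, 0.773, -0.001, -0.0]
force: [0.6, -0.3, 0.7]
finger_gap: 0.265
grasp_force: 39.2
```

```bash
python3 - <<'E'
from h import *
togo([.5815,.2392,.285])
S=grab('scene');T=grab('top')
print(proj(S,[.5815,.2392,.139]),proj(T,[.5815,.2392,.139]),proj(S,[.5815,.2392,.25]))
a=cv2.resize(S['img'][120:250,330:450],None,fx=4.4,fy=4.4,interpolation=cv2.INTER_CUBIC)
b=cv2.resize(T['img'][190:270,200:310],None,fx=3,fy=3,interpolation=cv2.INTER_CUBIC)
c=np.zeros((a.shape[0],a.shape[1]+b.shape[1]-60,3),np.uint8)[:,:790]; c[:,:a.shape[1]]=a; w=c.shape[1]-a.shape[1]; c[:b.shape[0],a.shape[1]:]=b[:,:w]
print(a.shape,b.shape,w); cv2.imwrite('pics/f1.png',c[:,:,::-1])
E
```

```text
pos [0.5813 0.2383 0.3371] psi 1.766 tool shift cm [0.08 0.05 5.21] turn None F [ 0.6 -0.3  0.7] gap 0.265 t 7.6
[412.75864046 190.89613529] [224.31764323 222.35215923] [418.5149618 153.4006976]
(572, 528, 3) (240, 330, 3) 262
```

View pics/f1.png

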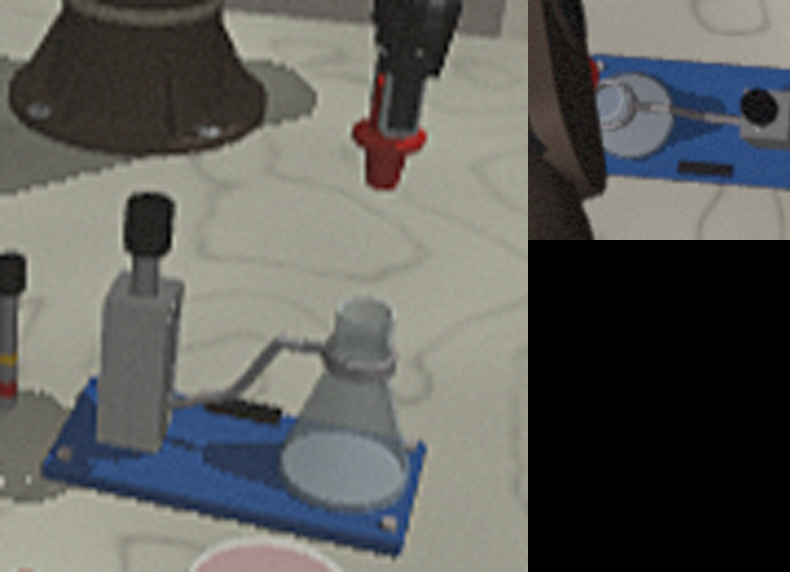

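```bash
python3 - <<'E'
from h import *
T=grab('top'); S=grab('scene'); im=cv2.imread('pics/top0.png')
print('S foot pred',proj(S,[.5813,.2383,.226]),'seen ~417,161.6; flange top',proj(S,[.5813,.2383,.26]))
def circ(x,y,z,r): return np.array([proj(T,[x+r*np.cos(a),y+r*np.sin(a),z]) for a in np.linspace(0,6.283,60)])
k=9; x0,y0=205,200; c=cv2.resize(im[y0:y0+60,x0:x0+85],None,fx=k,fy=k,interpolation=cv2.INTER_CUBIC)
for z,r,col in((.139,.018,(0,255,0)),(.111,.0225,(0,255,255)),(.016,.042,(255,0,255))):
    p=((circ(.5815,.2392,z,r)-[x0,y0]+.5)*k).astype(int); [cv2.circle(c,tuple(map(int,q)),1,col,-1) for q in p]
cv2.imwrite('pics/t2.png',c)
E
```

```text
S foot pred [416.85955057 161.81135532] seen ~417,161.6; flange top [418.70845614 149.72363447]
```

View pics/t2.png

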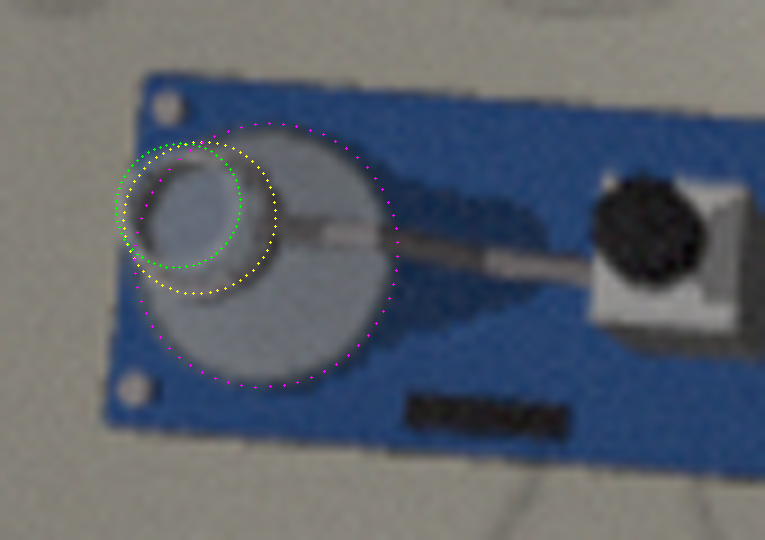

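The overlay shows the flask's foot matching (0.5815, 0.2392). The collar sits about 1 mm off toward the barrel, so I'm taking (0.5805, 0.238). That is almost straight below, so I'll lower it in stages.

Call:
move_arm(
  plan=[
    {"x": 0,"y": -0.08,"z": 3,"turn": 0},
    {"x": 0,"y": 0,"z": 3,"turn": 0},
    {"x": 0,"y": 0,"z": 1.5,"turn": 0},
    {"x": 0,"y": 0,"z": 0.8,"turn": 0},
    {"x": 0,"y": 0,"z": 0,"turn": 0},
  ],
)

```text
time_s: 8.43
ee_pos: [0.5809, 0.2387, 0.2551]
eef_rot: [0.635, 0.773, 0.0, 0.0]
force: [0.5, -0.1, -0.8]
finger_gap: 0.264
grasp_force: 39.2
```

Call:
move_arm(
  plan=[
    {"x": 0,"y": 0,"z": 0.4,"turn": 0},
    {"x": 0,"y": 0,"z": 0.4,"turn": 0},
    {"x": 0,"y": 0,"z": 0.4,"turn": 0},
    {"x": 0,"y": 0,"z": 0.4,"turn": 0},
    {"x": 0,"y": 0,"z": 0,"turn": 0},
  ],
)

```text
time_s: 9.05
ee_pos: [0.5806, 0.2387, 0.2385]
eef_rot: [0.635, 0.773, -0.0, -0.0]
force: [0.3, 0.8, -0.4]
finger_gap: 0.263
grasp_force: 39.2
```

```bash
python3 - <<'E'
from h import *
togo([.5805,.238,.2222])
S=grab('scene');T=grab('top')
a=cv2.resize(S['img'][130:230,350:450],None,fx=5,fy=5,interpolation=cv2.INTER_CUBIC)
cv2.imwrite('pics/f2.png',a[:,:,::-1])
E
```

```text
pos [0.5806 0.2387 0.2385] psi 1.766 tool shift cm [-0.07 -0.02  1.63] turn None F [ 0.3  0.8 -0.4] gap 0.263 t 9.05
```

View pics/f2.png

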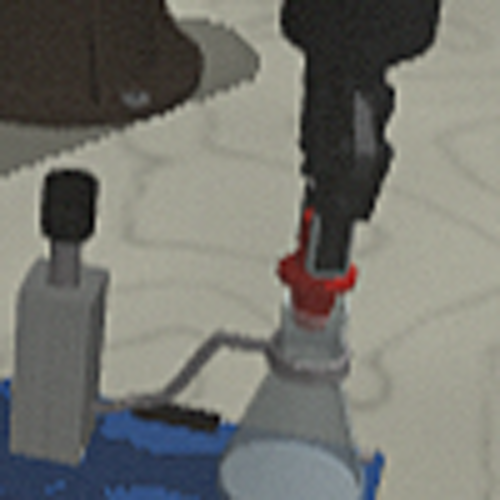

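The plug is inside the neck and centred: plug at x≈314 and neck at about 283–350 in the crop, with no force reading. I'll keep lowering it.

Call:
move_arm(
  plan=[
    {"x": -0.05,"y": 0,"z": 0.3,"turn": 0},
    {"x": 0,"y": 0,"z": 0.3,"turn": 0},
    {"x": 0,"y": 0,"z": 0.3,"turn": 0},
    {"x": 0,"y": 0,"z": 0.3,"turn": 0},
    {"x": 0,"y": 0,"z": 0.15,"turn": 0},
    {"x": 0,"y": 0,"z": 0,"turn": 0},
  ],
)

```text
time_s: 9.9
ee_pos: [0.5803, 0.2391, 0.2256]
eef_rot: [0.635, 0.773, 0.0, -0.001]
force: [-5.3, 6.4, 6.0]
finger_gap: 0.266
grasp_force: 39.7
```

Call:
move_arm(
  plan=[
    {"x": 0,"y": 0,"z": 0.1,"turn": 0},
    {"x": 0,"y": 0,"z": 0.1,"turn": 0},
    {"x": 0,"y": 0,"z": 0,"turn": 0},
  ],
)

```text
time_s: 10.28
ee_pos: [0.5802, 0.2393, 0.224]
eef_rot: [0.635, 0.773, 0.0, -0.001]
force: [-7.9, 7.3, 9.1]
finger_gap: 0.263
grasp_force: 40.1
```

The neck pushes the plug toward -x, +y. I'll move about 1 mm that way before seating it.

Call:
move_arm(
  plan=[
    {"x": 0.12,"y": -0.08,"z": -0.05,"turn": 0},
    {"x": 0,"y": 0,"z": 0,"turn": 0},
    {"x": 0,"y": 0,"z": 0,"turn": 0},
  ],
)

```text
time_s: 10.65
ee_pos: [0.5798, 0.2395, 0.2239]
eef_rot: [0.635, 0.773, 0.0, -0.0]
force: [-2.5, 5.4, 3.2]
finger_gap: 0.269
grasp_force: 39.4
```

Call:
move_arm(
  plan=[
    {"x": 0.09,"y": -0.03,"z": 0,"turn": 0},
    {"x": 0,"y": 0,"z": 0,"turn": 0},
    {"x": 0,"y": 0,"z": 0,"turn": 0},
  ],
)

```text
time_s: 11.02
ee_pos: [0.5794, 0.2399, 0.2236]
eef_rot: [0.635, 0.773, -0.0, 0.0]
force: [0.7, 0.9, 0.3]
finger_gap: 0.267
grasp_force: 39.3
```

Call:
move_arm(
  plan=[
    {"x": 0,"y": 0,"z": 0.1,"turn": 0},
    {"x": 0,"y": 0,"z": 0.1,"turn": 0},
    {"x": 0,"y": 0,"z": 0,"turn": 0},
  ],
)

```text
time_s: 11.4
ee_pos: [0.5794, 0.24, 0.2223]
eef_rot: [0.635, 0.773, 0.0, 0.0]
force: [-1.1, -0.5, 4.0]
finger_gap: 0.265
grasp_force: 39.8
```

Call:
move_arm(
  plan=[
    {"x": 0,"y": 0,"z": 0.1,"turn": 0},
    {"x": 0,"y": 0,"z": 0,"turn": 0},
    {"x": 0,"y": 0,"z": 0,"turn": 0},
  ],
)

```text
time_s: 11.78
ee_pos: [0.5793, 0.24, 0.2222]
eef_rot: [0.635, 0.773, 0.0, 0.0]
force: [-4.7, -1.9, 13.3]
finger_gap: 0.262
grasp_force: 40.5
```

The TCP stopped at z=0.2222 as predicted, with an upward push of 13 N, so the flange is on the rim. I'll ease the push, let go and rise.

Call:
move_arm(
  plan=[
    {"x": 0,"y": 0,"z": -0.08,"turn": 0},
    {"x": 0,"y": 0,"z": 0,"turn": 0},
  ],
)

```text
time_s: 12.02
ee_pos: [0.5793, 0.24, 0.2222]
eef_rot: [0.635, 0.773, 0.0, 0.0]
force: [-2.5, -1.2, 7.6]
finger_gap: 0.265
grasp_force: 39.7
```

Call:
move_arm(
  plan=[
    {"x": 0,"y": 0,"z": 0,"turn": 0},
    {"x": 0,"y": 0,"z": 0,"turn": 0},
    {"x": 0,"y": 0,"z": 0,"turn": 0},
    {"x": 0,"y": 0,"z": 0,"turn": 0},
    {"x": 0,"y": 0,"z": 0,"turn": 0},
    {"x": 0,"y": 0,"z": -0.5,"turn": 0},
    {"x": 0,"y": 0,"z": -1.5,"turn": 0},
    {"x": 0,"y": 0,"z": -3,"turn": 0},
    {"x": 0,"y": 0,"z": -4,"turn": 0},
    {"x": 0,"y": 0,"z": -3,"turn": 0},
    {"x": 0,"y": 0,"z": 0,"turn": 0},
  ],
  fingers=0.6,
)

```text
time_s: 13.4
ee_pos: [0.5796, 0.2403, 0.3452]
eef_rot: [0.635, 0.773, 0.002, 0.002]
force: [-0.3, -0.3, 0.7]
finger_gap: 0.599
grasp_force: 0.0
```

```bash
python3 - <<'E'
from m import *
b=blobs(S,(0,150,60),(6,255,255),(390,140,440,230))[0]; print('red in flask S',b,'pred mid',proj(S,[.5793,.24,.15]),'flange c',proj(S,[.5793,.24,.142]))
kT=blobs(T,(0,0,0),(180,255,45),(262,212,290,238))[0]; kS=blobs(S,(0,0,0),(180,255,45),(350,155,375,185))[0]; print(kT,kS)
print(two(ray(T,*kT[0][1]),ray(S,*kS[0][1])))
print('unit blue S',blobs(S,(100,130,40),(125,255,255),(235,155,435,250),300)[0])
togo([.5675,.1003,.225])
save(S,'pics/f3.png',(330,120,450,250),4.4)
E
```

```text
red in flask S [([406, 177, 15, 17, 138], [414.0, 185.9])] pred mid [413.65789436 187.01100695] flange c [413.26307447 189.5746415 ]
[([271, 220, 12, 12, 106], [276.6, 225.4])] [([358, 164, 11, 14, 130], [363.4, 170.7])]
(array([0.56760729, 0.0998986 , 0.17299278]), np.float64(0.0009445567618674098))
unit blue S [([346, 212, 81, 34, 731], [383.1, 227.8])]
pos [0.5791 0.2401 0.342 ] psi 1.766 tool shift cm [-13.49  -3.85  11.7 ] turn None F [-0.7  0.4 -0.8] gap 0.599 t 13.5
```

View pics/f3.png

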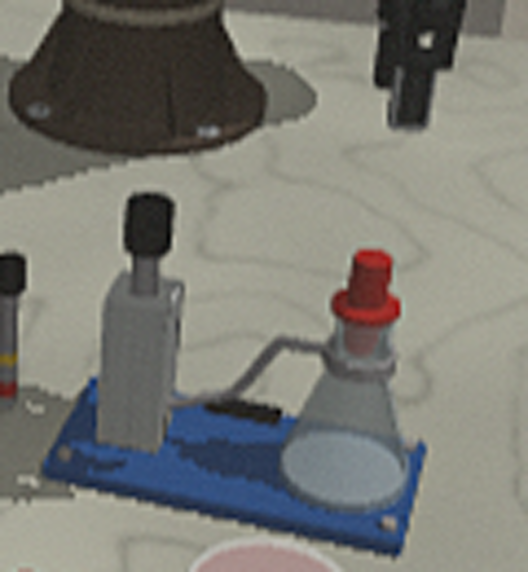

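The stopper is fully home, with its flange on the rim at (365,305) in the crop, and the unit hasn't moved. Next, the knob, aiming at (0.567, 0.1003).

Call:
move_arm(
  plan=[
    {"x": -3,"y": -0.9,"z": 0,"turn": 0},
    {"x": -5,"y": -1.5,"z": 0,"turn": 0},
    {"x": -4,"y": -1.1,"z": 0,"turn": 0},
    {"x": -1.48,"y": -0.42,"z": 0,"turn": 0},
    {"x": 0,"y": 0,"z": 2,"turn": 0},
    {"x": 0,"y": 0,"z": 2,"turn": 0},
    {"x": 0,"y": 0,"z": 0,"turn": 0},
  ],
  fingers=0.8,
)

```text
time_s: 14.38
ee_pos: [0.5666, 0.1007, 0.3001]
eef_rot: [0.635, 0.773, -0.001, -0.001]
force: [0.3, 0.2, 0.0]
finger_gap: 0.801
grasp_force: 0.0
```

```bash
python3 - <<'E'
from h import *
togo([.567,.1003,.225])
E
```

```text
pos [0.5666 0.1007 0.3001] psi 1.766 tool shift cm [-0.05  0.06  7.51] turn None F [0.3 0.2 0. ] gap 0.801 t 14.375
```

Call:
move_arm(
  plan=[
    {"x": -0.04,"y": 0.05,"z": 2.5,"turn": 0},
    {"x": 0,"y": 0,"z": 2.5,"turn": 0},
    {"x": 0,"y": 0,"z": 1.5,"turn": 0},
    {"x": 0,"y": 0,"z": 1,"turn": 0},
    {"x": 0,"y": 0,"z": 0,"turn": 0},
    {"x": 0,"y": 0,"z": 0,"turn": 0},
  ],
)

```text
time_s: 15.12
ee_pos: [0.5678, 0.1, 0.2274]
eef_rot: [0.635, 0.773, 0.0, 0.0]
force: [-0.0, 0.8, -0.4]
finger_gap: 0.799
grasp_force: 0.0
```

Call:
move_arm(
  plan=[
    {"x": 0,"y": 0,"z": 0,"turn": 0},
    {"x": 0,"y": 0,"z": 0,"turn": 0},
    {"x": 0,"y": 0,"z": 0,"turn": 0},
    {"x": 0,"y": 0,"z": 0,"turn": 0},
    {"x": 0,"y": 0,"z": 0,"turn": 0},
    {"x": 0,"y": 0,"z": 0,"turn": 0},
    {"x": 0,"y": 0,"z": 0,"turn": 0},
  ],
  fingers=0,
  force=25,
)

```text
time_s: 16.0
ee_pos: [0.5674, 0.0999, 0.2271]
eef_rot: [0.635, 0.773, -0.0, 0.0]
force: [-2.8, -0.1, 4.8]
finger_gap: 0.348
grasp_force: 24.5
```

Gripped: the opening is 29.6 mm, which matches the 30 mm knob. I'll relieve the small side load and begin the pull.

Call:
move_arm(
  plan=[
    {"x": 0,"y": -0.04,"z": 0,"turn": 0},
    {"x": 0,"y": 0,"z": -0.2,"turn": 0},
    {"x": 0,"y": 0,"z": -0.3,"turn": 0},
    {"x": 0,"y": 0,"z": 0,"turn": 0},
  ],
  force=50,
)

```text
time_s: 16.5
ee_pos: [0.5672, 0.0999, 0.2317]
eef_rot: [0.635, 0.773, 0.0, 0.0]
force: [-0.5, -0.1, -3.1]
finger_gap: 0.335
grasp_force: 49.5
```

It rises freely: the load is 3.1 N, which is just the plunger's weight. Continuing to a total rise of about 58 mm.

Call:
move_arm(
  plan=[
    {"x": 0,"y": 0,"z": -0.5,"turn": 0},
    {"x": 0,"y": 0,"z": -0.6,"turn": 0},
    {"x": 0,"y": 0,"z": -0.6,"turn": 0},
    {"x": 0,"y": 0,"z": -0.6,"turn": 0},
    {"x": 0,"y": 0,"z": -0.6,"turn": 0},
    {"x": 0,"y": 0,"z": 0,"turn": 0},
    {"x": 0,"y": 0,"z": 0,"turn": 0},
  ],
)

```text
time_s: 17.38
ee_pos: [0.5671, 0.0999, 0.2605]
eef_rot: [0.635, 0.773, -0.0, -0.0]
force: [0.2, -0.2, -3.2]
finger_gap: 0.337
grasp_force: 49.6
```

Call:
move_arm(
  plan=[
    {"x": 0,"y": 0,"z": -0.6,"turn": 0},
    {"x": 0,"y": 0,"z": -0.6,"turn": 0},
    {"x": 0,"y": 0,"z": -0.6,"turn": 0},
    {"x": 0,"y": 0,"z": -0.5,"turn": 0},
    {"x": 0,"y": 0,"z": -0.2,"turn": 0},
    {"x": 0,"y": 0,"z": 0,"turn": 0},
    {"x": 0,"y": 0,"z": 0,"turn": 0},
  ],
)

```text
time_s: 18.25
ee_pos: [0.5671, 0.0999, 0.2855]
eef_rot: [0.635, 0.773, -0.0, -0.0]
force: [-0.3, -0.9, -3.0]
finger_gap: 0.337
grasp_force: 49.5
```

```bash
python3 - <<'E'
from m import *
togo([.567,.1003,.285])
print('unit blue S',blobs(S,(100,130,40),(125,255,255),(235,155,435,250),300)[0])
print('yellow',blobs(S,(18,120,80),(35,255,255),(350,130,380,210),2)[0],'red',blobs(S,(0,150,60),(8,255,255),(350,130,380,210),2)[0])
save(S,'pics/e1.png',(230,110,450,250),3.6)
E
```

```text
pos [0.5671 0.0999 0.2855] psi 1.766 tool shift cm [ 0.04 -0.01  0.05] turn None F [-0.2  0.  -3. ] gap 0.34 t 18.35
unit blue S [([340, 212, 86, 34, 771], [380.5, 227.5])]
yellow [([360, 180, 6, 4, 18], [362.3, 181.9])] red []
```

View pics/e1.png

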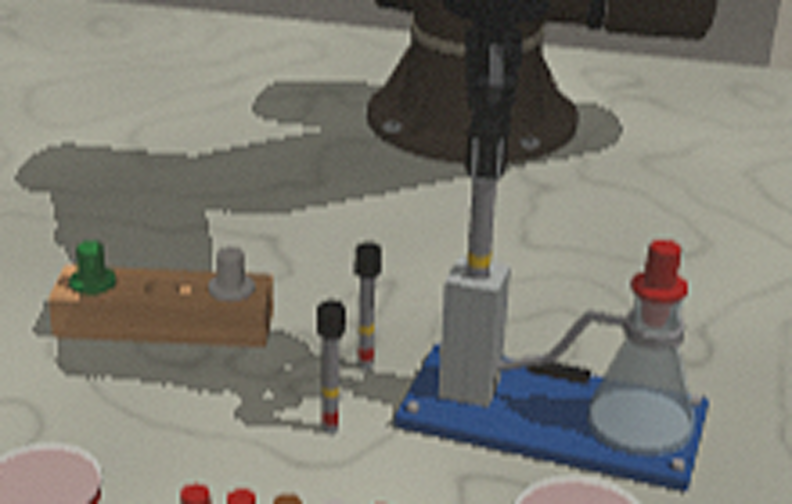

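The yellow band at (362,182) stands fully clear with bare rod below it, and no red shows. The unit is flat and in place, and the stopper is home. Handing in.

```bash
python3 -c "
from station import manip
print(manip.sign_off())"
```

```text
the job is handed in; nothing more can be done
None
```

I handed the job in at about 18 s: the red stopper is fully home in the flask and released, and the plunger is held about 58 mm up with the whole yellow band clear, no red showing and the unit still standing flat where it was.

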